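# Lean the tall pattern board on the bench easel

### The job

Lift the tallest pattern board out of the peg rack and stand it on the bench easel, the same end up as it stood in the rack: its lower edge fully on the easel's base, between the front lip and the two posts, and its back leaning at a clear slope against the round crossbar. Leave it leaning there by itself, and do not shift or knock over the other boards or anything else loose on the bench.

Things in the scene. Friction and masses are not known exactly. Their poses are not given: they have to be found in the camera images.
- tall_board: the tallest of three plywood pattern boards standing on edge in the rack: 10 mm thick (its x), 110 mm wide (its y), 170 mm tall (its z), with a dark milled outline on both faces, which are alike. Origin: centre of its lower edge face; z points up along the board. About 0.12 kg
- tall_board_top (a point): centre of the tall board's top edge, 170 mm above its origin
- easel: small fixed wooden easel. Base 150 (x) x 170 (y) x 16 mm thick. A lip across its whole width, x = 24 to 36 mm, rises to z = 30 mm. Two 16 mm square posts at x = -30, y = -75 and +75 mm, reach z = 120 mm and carry the crossbar. Origin: centre of the base's underside, on the bench; +x points from posts to lip (away from the robot at yaw 0), y along the crossbar, z up
- crossbar: round wooden bar of the easel, 14 mm diameter, running along the easel's y between the posts (134 mm clear); origin at its centre, 105 mm above the bench and 30 mm behind (-x) the easel's origin
- rack: fixed wooden rack: plank 170 (x) x 110 (y) x 18 mm thick with six rows of two upright pegs (11 mm diameter, at y = -30 and +30 mm, tops at z = 73 mm), which form five slots 15 mm wide, 26 mm apart along x; the boards stand on the plank in the slots at x = -52, 0 and +52 mm, in any order. Origin: centre of its underside, on the bench
- wide_board: plywood board in the rack, 10 x 120 x 110 mm tall; axes and origin as for the tall board; to stay where it is
- small_board: plywood board in the rack, 10 x 85 x 95 mm tall; axes and origin as for the tall board; to stay where it is
- rivet_tin: open steel tin of rivets, 64 mm diameter, 62 mm high, standing between rack and easel; origin under its centre
- mallet: wooden mallet standing on a face of its round head (up to 80 mm diameter, 100 mm high), its handle (25 mm thick, 200 mm) sticking out level towards its +x; origin under the head's centre
- marble_slab: marble block 100 x 160 x 25 mm lying on the bench; origin under its centre
- glue_bottle: white bottle, 48 mm diameter, 110 mm high; origin under its centre
- thread_spool: wooden spool, 52 mm diameter, 60 mm high; origin under its centre
- awl: awl with a wooden handle, 150 mm long, lying at the side; origin under its middle
- steel_rule: flat steel rule 30 x 200 x 4 mm lying at the side; origin under its centre
Things that resemble listed ones, but are neither listed nor needed, are in the scene too. What is shaped like the tall_board but blue or purple is not meant.

How it is judged:
At the end, for the whole second after the job is handed in: Tall board at rest on the easel: foot centre at z 10-24 mm, x -12 to 25 mm, y within 30 mm (easel frame); top end up, 0.14-0.50 rad from vertical, top centre at x below -18 mm, width within 0.17 rad of the crossbar, back pressing on it (z of tall_board in the frame of easel between 0.01 and 0.024 m and x of tall_board in the frame of easel between -0.012 and 0.025 m and y of tall_board in the frame of easel between -0.03 and 0.03 m and angle between tall_board's own z axis and vertical between 0.14 and 0.5 rad and x of tall_board_top in the frame of easel below -0.018 m and angle between the y axis of tall_board and the y axis of easel, either way round below 0.17 rad and contact force between tall_board and crossbar above 0.03 N and linear speed of tall_board below 0.02 m/s and angular speed of tall_board below 0.1 rad/s); the robot touches nothing.
It fails at once if one of the other two boards is shifted by more than 30 mm or tipped (distance of any of wide_board, small_board from where it was at the start of the episode above 0.03 m or angle between any of wide_board, small_board's own z axis and vertical above 0.5 rad).
It fails at once if the rivet tin, glue bottle or spool is shifted by more than 30 mm or knocked over (distance of any of rivet_tin, glue_bottle, thread_spool from where it was at the start of the episode above 0.03 m or angle between any of rivet_tin, glue_bottle, thread_spool's own z axis and vertical above 0.5 rad).
It fails at once if the mallet, marble slab, awl or steel rule is shifted by more than 30 mm (distance of any of mallet, marble_slab, awl, steel_rule from where it was at the start of the episode above 0.03 m).
It also fails if it takes over 45 s, if anything falls off the work surface, if the arm or the gripper's body presses on something with over 40 N, if the wrist force passes 120 N, or if a joint passes its speed limit or range.

### The arm

A 6-joint arm with a two-finger parallel gripper is mounted at the origin on the work surface. World frame = base frame: x ahead of the robot, y to its left, z up, the work surface at z = 0. Lengths are in m, angles in rad, forces in N, time in s.
With the tool pointing down it reaches from about 0.35 to 1 m from the base axis. Payload 7.1 kg.
Tool frame: the origin (TCP) lies midway between the tips of the shut fingers; the grasp point (between the pads) lies 19 mm behind it; z points along the fingers, y is the line along which they close (so a half turn about z gives the same grasp; the last joint's range is limited). The gripper opens to 85 mm and grips with 20 to 120 N. Pads are 22 mm wide; open, the fingers measure 114 mm over their backs; the gripper's body (76 mm by 85 mm) begins 54 mm behind the grasp point. The pads swing forward as they close: fully open they stand 13 mm farther back than shut.
Start: joints at [1.238, 0.423, 1.63, -0, 1.089, -0.019], TCP at [0.193, 0.594, 0.196] pointing down, gripper open.
Joint ranges: [-3, 3], [-0.9, 2.11], [0.09, 2.58], [-1.31, 4.45], [0.11, 2.69], [-2.54, 2.54]. Speed limits (rad/s): [2.39, 2.39, 3.01, 3.14, 3.14, 3.14].

### API

Orientations are given as a rotation vector (axis times angle).
In Python, from cell import env gives the robot as it stands. The module is installed in compiled form; this text tells all that it offers.
- The arm moves only by the tool carry_out, never from a script. Its arguments are lists of equal length, an entry for each row: "claw": the finger opening in m, from 0 to 0.0854; "offset": the shift along the tool's x, y, z in m, a list of three; "spin": the turn about the tool's z in degrees. A call has exactly 5 rows; each row shifts and turns the commanded pose from where the row before left it, along the tool's axes as they then stand; what a row does not reach is not made up. A row lasts 1/12 s, in which the tool goes at most 41.7 mm and 7.16 degrees, less where a joint would pass 70% of its speed; a pose out of reach is approached as far as the arm can. A call with a gripper value outside its range is refused whole. The fingers move at their own pace and stop on an object; "squeeze" is the grip in N (left out, the last holds). Time passes only in rows, so rows that do not move let the fingers close, or fill a call up. It gives the time, the measured TCP pose, the force, the opening and the grip force at its end, in the units of the state.
- env.state(): the state, without advancing time (a new reading comes with each control period).
- env.get_image(name): name is "side" or "top" or "wrist"; returns a dict with "frame" (420x560x3 uint8, blue, green, red), "z_map" (420x560 float32, m along the optical axis (not along the pixel's ray), 0 where there is no reading), "vfov" (degrees; the focal length in pixels is half the picture's height over the tangent of half this angle, whatever the lens; pixels are square), "cx", "cy" (the principal point, pixels), "rvec" (rotation vector, rad) and "tvec" (3), from world to camera coordinates, as OpenCV has them; the wrist camera has in their place "hand_eye" (4x4, takes a point from camera to tool coordinates, whose origin is the TCP and whose axes are the flange's). Camera axes: x right, y down, z forward; pixel columns grow to the right and rows downward; lengths in m; the calibration is good to about 2 mm. A picture is of the moment at which its call begins: read the wrist's pose just before it.
- env.finish_job(): hands the job in; it is judged then, once.
Trained networks look in the newest picture that a camera, given by its name, has taken for a name from the list of things; names that differ only in an ending like _2 or _b are one class to them, and where a whole thing is asked for, a point or a joint stands for the part that bears it (a point fixed in the world has none). Each returns a list of dicts, best first, with "conf" (0 to 1); they miss things now and then, are a little off and sometimes report something else, mostly with a low value. They report only what shows in the picture. A call takes as long as a camera call. They do not tell look-alikes from the thing itself.
- env.search_frame(camera, thing): "xy" ([column, row] in pixels, amid what is visible of it).
- env.trace(camera, thing): "mask" (420x560 bool, what is visible of it) and "xy" ([column, row] in pixels, amid what is visible of it).
The state is a dict: "t": time; "joints": joint angles; "joint_velocities": joint speeds; "joint_efforts": joint torques, N m; "ee_pos": TCP position; "orientation": TCP orientation; "force": force on the tool from outside, world axes, zero at the start; "torque": the same for the moment, N m; "gripper_width": finger opening in m; "gripper_force": force on a finger pad.
Only numpy, scipy, OpenCV 4.12 (cv2) and the standard library are available. Lean on these libraries where they do the work, as an engineer would, in place of code of your own. Each camera call takes 0.05 s, during which the arm holds its last target. There are 200 camera calls.

## Working session

There is one attempt and no reset: what is moved stays moved. The work goes in short steps, Python scripts to look and compute and a tool call to move; the robot and the scene stay as the last step left them, time stands still between calls to the robot, and variables do not carry over. Pictures are saved under pics/ and viewed, at most 10 in all, crops included, and the job is handed in when it is done.

Besides the shell and the picture viewer there is one more tool, called as a command line: name --pt "numbers of a row" for each row, then --argument value for the rest. carry_out: Moves the arm, as the interface text tells. Its arguments: {"type":"object","properties":{"claw":{"type":"array"},"offset":{"type":"array"},"spin":{"type":"array"},"squeeze":{"type":"number"}},"required":["claw","offset","spin"]}

```bash
mkdir -p pics; cat > h.py <<'E'
import numpy as np, cv2
from cell import env
R=lambda r: cv2.Rodrigues(np.array(r,float))[0]
def cloud(im, pose=None):
    z=im["z_map"]; f=210/np.tan(np.radians(im["vfov"])/2)
    v,u=np.mgrid[:420,:560]
    P=np.stack([(u-im["cx"])/f*z,(v-im["cy"])/f*z,z],-1)
    if "hand_eye" in im:
        H=np.array(im["hand_eye"]); P=P@H[:3,:3].T+H[:3,3]
        P=P@R(pose["orientation"]).T+np.array(pose["ee_pos"])
    else:
        P=(P-np.array(im["tvec"]).ravel())@R(im["rvec"])
    P[z==0]=np.nan
    return P
E
python3 - <<'E'
from h import *
s=env.state(); print(s)
ims={}
for c in ["side","top"]:
    im=env.get_image(c); cv2.imwrite(f"pics/{c}1.png",im["frame"]); P=cloud(im); np.save(f"{c}.npy",P)
    print(c,"cam pos",-R(im["rvec"]).T@np.array(im["tvec"]).ravel(), im["vfov"])
    for t in ["tall_board","easel","crossbar","rack","wide_board","small_board","rivet_tin","mallet","glue_bottle","thread_spool","marble_slab"]:
        for d in env.trace(c,t)[:3]:
            p=P[d["mask"]]; p=p[~np.isnan(p[:,0])]
            print(t,round(d["conf"],2),np.round(d["xy"]),np.round(np.percentile(p,[3,50,97],axis=0),3).tolist() if len(p) else None)
E
```

```text
{'t': 0.0, 'joints': array([ 1.23801407e+00,  4.23864814e-01,  1.63070132e+00, -1.29388543e-05,
        1.08859675e+00, -1.89872775e-02]), 'joint_velocities': array([-0.00034641,  0.00131723, -0.00018997, -0.00061857, -0.00183795,
        0.00079053]), 'joint_efforts': array([ 1.02739192e-03, -5.57361424e+01, -2.81749231e+01,  1.84949927e-04,
        7.32704415e-03,  4.46465521e-06]), 'ee_pos': array([0.19269156, 0.59391365, 0.19522632]), 'orientation': array([-4.90837542e-01, -3.10274420e+00,  2.43141506e-03]), 'force': array([0.26687455, 0.17234399, 1.57670993]), 'torque': array([-0.02621076,  0.01272212, -0.0302481 ]), 'gripper_force': 0.0, 'gripper_width': 0.0855552091024706}
side cam pos [ 0.29793983 -0.8192209   1.00555804] 56.12789711098298
tall_board 0.98 [216. 213.] [[0.314, 0.071, 0.005], [0.33, 0.111, 0.1], [0.346, 0.236, 0.173]]
tall_board 0.86 [211. 176.] [[0.309, 0.174, 0.001], [0.329, 0.281, 0.129], [0.35, 0.537, 0.173]]
tall_board 0.6 [250. 187.] [[0.447, 0.142, 0.005], [0.46, 0.185, 0.118], [0.5, 0.41, 0.191]]
easel 0.83 [296. 301.] [[0.435, -0.305, 0.013], [0.507, -
[... 2032 characters left out ...]
 0.13]]
wide_board 0.61 [297. 234.] [[0.452, -0.038, 0.008], [0.482, -0.011, 0.035], [0.51, 0.018, 0.063]]
small_board 0.81 [203. 208.] [[0.549, 0.181, 0.023], [0.557, 0.22, 0.097], [0.568, 0.26, 0.116]]
rivet_tin 0.84 [295. 234.] [[0.452, -0.038, 0.002], [0.482, -0.011, 0.035], [0.512, 0.018, 0.064]]
mallet 0.77 [214. 142.] [[0.685, 0.146, 0.023], [0.732, 0.201, 0.063], [0.776, 0.395, 0.103]]
glue_bottle 0.55 [360. 156.] [[0.675, -0.209, 0.016], [0.689, -0.185, 0.074], [0.712, -0.168, 0.112]]
thread_spool 0.89 [411. 152.] [[0.666, -0.347, 0.006], [0.685, -0.322, 0.059], [0.709, -0.303, 0.064]]
marble_slab 0.9 [290. 142.] [[0.684, -0.08, 0.013], [0.733, -0.005, 0.025], [0.784, 0.069, 0.029]]
```

View pics/side1.png

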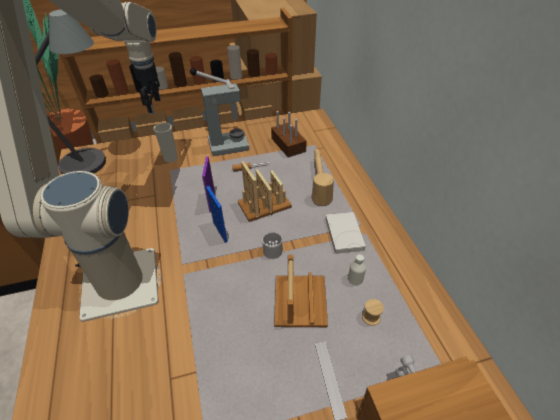

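View pics/top1.png

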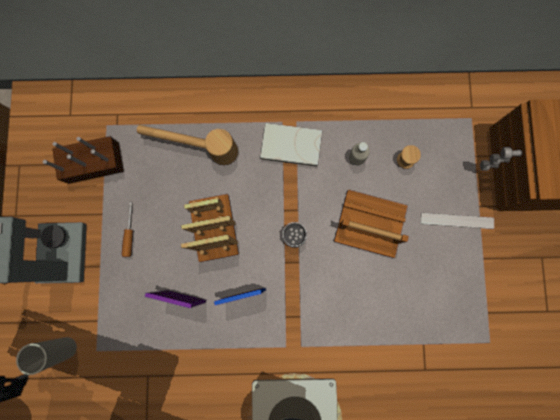

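```bash
python3 - <<'E'
from h import *
for c in ["side","top"]:
    P=np.load(c+".npy").reshape(-1,3)
    def rep(n,lo,hi):
        q=P[((P>lo)&(P<hi)).all(1)]
        if len(q)<8: print(c,n,len(q));return
        (cx,cy),(a,b),ang=cv2.minAreaRect(q[:,:2].astype(np.float32))
        ev,V=np.linalg.eigh(np.cov(q[:,:2].T)); v=V[:,1]
        print(c,n,len(q),"med z %.4f"%np.median(q[:,2]),"rect c %.4f %.4f size %.4f %.4f ang %.1f"%(cx,cy,a,b,ang),"mean",q[:,:2].mean(0).round(4),"dir %.2f"%np.degrees(np.arctan2(v[1],v[0])))
    rep("talltop",[.43,.12,.18],[.49,.29,.21])
    rep("bar",[.45,-.275,.109],[.52,-.15,.125])
    rep("wide top",[.48,.12,.122],[.545,.29,.14])
    rep("small top",[.53,.12,.108],[.6,.29,.12])
    rep("lip",[.51,-.32,.026],[.58,-.12,.034])
    rep("base",[.42,-.32,.013],[.6,-.12,.019])
E
```

```text
side talltop 94 med z 0.1891 rect c 0.4601 0.1943 size 0.0119 0.1095 ang 9.7 mean [0.4592 0.1924] dir 99.67
side bar 175 med z 0.1125 rect c 0.4818 -0.2132 size 0.1331 0.0130 ang 72.5 mean [ 0.4825 -0.2119] dir 73.32
side wide top 85 med z 0.1292 rect c 0.5101 0.2094 size 0.0120 0.1190 ang 9.1 mean [0.5102 0.2035] dir 99.74
side small top 60 med z 0.1140 rect c 0.5597 0.2251 size 0.0114 0.0894 ang 9.2 mean [0.5596 0.2231] dir 99.59
side lip 191 med z 0.0311 rect c 0.5406 -0.2272 size 0.1662 0.0120 ang 73.3 mean [ 0.5392 -0.2309] dir 73.67
side base 1600 med z 0.0170 rect c 0.5123 -0.2165 size 0.1724 0.1497 ang 73.4 mean [ 0.5102 -0.224 ] dir 79.90
top talltop 223 med z 0.1879 rect c 0.4586 0.1966 size 0.0105 0.1101 ang 9.8 mean [0.4582 0.1959] dir 99.70
top bar 234 med z 0.1118 rect c 0.4817 -0.2133 size 0.1330 0.0139 ang 72.6 mean [ 0.4813 -0.2143] dir 73.01
top wide top 205 med z 0.1278 rect c 0.5095 0.2067 size 0.0105 0.1181 ang 9.8 mean [0.5092 0.2066] dir 99.90
top small top 141 med z 0.1125 rect c 0.5597 0.2224 size 0.0107 0.0850 ang 9.5 mean [0.5592 0.2221] dir 99.71
top lip 268 med z 0.0299 rect c 0.5402 -0.2276 size 0.1696 0.0126 ang 73.2 mean [ 0.54   -0.2272] dir 73.28
top base 2211 med z 0.0161 rect c 0.5116 -0.2185 size 0.1701 0.1496 ang 73.3 mean [ 0.5101 -0.2182] dir 72.55
```

Candidates, in side-view pixels, for the thing I want:
- plywood board in the rack (250,187)
- blue board (216,213)
- purple board (209,176)
- wide board (263,192)
- small board (277,187)

I choose the plywood board at (250,187). It is in the rack's robot-side slot and its top is at z≈0.188, the highest of the three. In the top view it is at (205,242). The easel is at side (300,300) and top (371,226), with yaw about -16.7°.

```bash
python3 - <<'E'
import cv2
a=cv2.imread("pics/side1.png")[140:250,180:320]; cv2.imwrite("pics/crop1.png",cv2.resize(a,None,fx=5,fy=5,interpolation=cv2.INTER_CUBIC))
E
cat >> h.py <<'E'
def to(x,y,z,yaw,s=None):
    "tool-frame shift to reach world point, and spin (deg) so tool y points at yaw"
    s=s or env.state(); M=R(s["orientation"]); d=np.array([x,y,z])-s["ee_pos"]
    cur=np.degrees(np.arctan2(M[1,1],M[0,1]))
    sp=-((yaw-cur+90)%180-90)
    M2=M@R([0,0,np.radians(sp)])
    print("t %.2f pos"%s["t"],np.round(s["ee_pos"],4),"yaw %.2f tilt z"%cur,M[:,2].round(3),"spin %.2f"%sp,"| shift now-axes",(M.T@d).round(4),"after-spin axes",(M2.T@d).round(4),"w %.4f"%s["gripper_width"],"F",np.round(s["force"],1))
E
```

```text
(no output)
```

View pics/crop1.png

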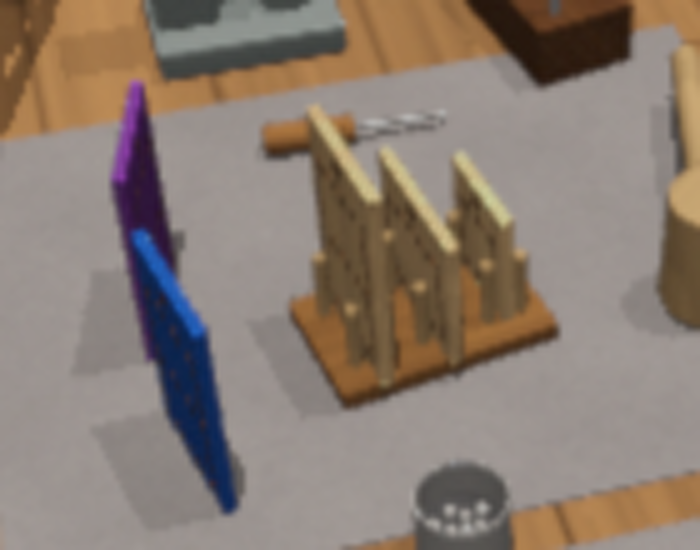

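carry_out --claw '[0.085,0.085,0.085,0.085,0.085]' --pt "0 0 -0.02" --pt "0 0 -0.02" --pt "0 0 -0.02" --pt "0 0 -0.02" --pt "0 0 -0.02" --spin '[7,7,7,7,7]'

```text
t: 1.62
ee_pos: [0.1929, 0.5943, 0.297]
orientation: [1.41, 2.807, -0.0]
force: [-0.8, 0.3, -0.3]
gripper_width: 0.0853
gripper_force: 0.0
```

carry_out --claw '[0.06,0.06,0.06,0.06,0.06]' --pt "0 0 0" --pt "0 0 0" --pt "0 0 0" --pt "0 0 0" --pt "0 0 0" --spin '[7,7,7,6.3,0]'

```text
t: 2.03
ee_pos: [0.1929, 0.5944, 0.2961]
orientation: [-2.03, -2.398, -0.0]
force: [-0.2, 0.2, -0.7]
gripper_width: 0.0598
gripper_force: 0.0
```

```bash
python3 -c "
from h import *
to(.459,.196,.28,9.7)"
```

```text
t 2.03 pos [0.1929 0.5944 0.2961] yaw 9.50 tilt z [ 0.  0. -1.] spin -0.20 | shift now-axes [-0.4369  0.1967  0.0161] after-spin axes [-0.4376  0.1952  0.0161] w 0.0598 F [-0.2  0.2 -0.7]
```

The crop shows the tall plywood board at crop (345,240), in the rack and clearly the tallest of the three. The blue and purple look-alikes stand outside the rack at crop (185,370) and (145,220).

carry_out --claw '[0.06,0.06,0.06,0.06,0.06]' --pt "-0.02 0.009 0" --pt "-0.03 0.0135 0" --pt "-0.03 0.0135 0" --pt "-0.03 0.0135 0" --pt "-0.03 0.0135 0" --spin '[0,0,0,0,0]'

```text
t: 2.45
ee_pos: [0.2791, 0.4659, 0.296]
orientation: [2.02, 2.406, 0.0]
force: [0.6, 0.8, -0.1]
gripper_width: 0.0604
gripper_force: 0.0
```

carry_out --claw '[0.06,0.06,0.06,0.06,0.06]' --pt "-0.03 0.0135 0" --pt "-0.03 0.0135 0" --pt "-0.03 0.0135 0" --pt "-0.03 0.0135 0" --pt "-0.03 0.0135 0" --spin '[0,0,0,0,0]'

```text
t: 2.87
ee_pos: [0.3711, 0.3293, 0.2962]
orientation: [2.02, 2.406, 0.001]
force: [0.4, -0.5, -0.3]
gripper_width: 0.06
gripper_force: 0.0
```

carry_out --claw '[0.06,0.06,0.06,0.06,0.06]' --pt "-0.03 0.0135 0" --pt "-0.03 0.0135 0" --pt "-0.03 0.0135 0" --pt "-0.03 0.0135 0" --pt "-0.027 0.0125 0" --spin '[0,0,0,0,0]'

```text
t: 3.28
ee_pos: [0.4616, 0.1953, 0.2962]
orientation: [2.021, 2.405, 0.0]
force: [-0.3, -0.1, 0.1]
gripper_width: 0.06
gripper_force: 0.0
```

```bash
python3 - <<'E'
from h import *
s=env.state(); im=env.get_image("wrist"); cv2.imwrite("pics/w1.png",im["frame"])
P=cloud(im,s).reshape(-1,3)
q=P[((P>[.40,.10,.175])&(P<[.51,.29,.21])).all(1)]
print(len(q))
if len(q)>9: print(cv2.minAreaRect(q[:,:2].astype(np.float32)),q.mean(0),np.median(q[:,2]))
to(.459,.196,.145,9.7)
E
```

```text
1460
((0.4608854055404663, 0.19952449202537537), (0.009860062971711159, 0.10987061262130737), 9.558595657348633) [0.4601076  0.20292947 0.18856861] 0.18866998822957726
t 3.33 pos [0.4641 0.1922 0.2963] yaw 9.84 tilt z [ 0.002 -0.002 -1.   ] spin 0.14 | shift now-axes [ 0.005  -0.0047  0.1512] after-spin axes [ 0.005  -0.0047  0.1512] w 0.0600 F [ 2.  -1.3  0.1]
```

carry_out --claw '[0.06,0.06,0.06,0.06,0.06]' --pt "0.003 -0.0015 0.01" --pt "0.003 -0.0015 0.02" --pt "0 0 0.02" --pt "0 0 0.02" --pt "0 0 0" --spin '[0,0,0,0,0]'

```text
t: 3.75
ee_pos: [0.4537, 0.202, 0.2221]
orientation: [-2.019, -2.402, 0.01]
force: [-0.2, -0.2, -1.0]
gripper_width: 0.0603
gripper_force: 0.0
```

```bash
python3 - <<'E'
from h import *
s=env.state(); im=env.get_image("wrist")
P=cloud(im,s).reshape(-1,3)
q=P[((P>[.40,.10,.175])&(P<[.51,.29,.21])).all(1)]
print(len(q))
if len(q)>9: print(cv2.minAreaRect(q[:,:2].astype(np.float32)),q.mean(0),np.median(q[:,2]))
to(.460,.198,.145,9.7)
E
```

```text
2395
((0.4610929489135742, 0.1994805485010147), (0.010269129648804665, 0.10992274433374405), 9.926976203918457) [0.45986994 0.20438077 0.18852131] 0.18868467994947832
t 3.80 pos [0.4548 0.2024 0.224 ] yaw 9.88 tilt z [-0.005 -0.002 -1.   ] spin 0.18 | shift now-axes [-0.0052  0.0048  0.079 ] after-spin axes [-0.0051  0.0048  0.079 ] w 0.0596 F [0.5 0.3 0.2]
```

carry_out --claw '[0.06,0.06,0.06,0.06,0.06]' --pt "0 0 0" --pt "0 0 0" --pt "0 0 0" --pt "0 0 0" --pt "0 0 0" --spin '[0,0,0,0,0]'

```text
t: 4.22
ee_pos: [0.4572, 0.2026, 0.2268]
orientation: [2.025, 2.401, 0.002]
force: [-0.2, 0.0, 0.5]
gripper_width: 0.0601
gripper_force: 0.0
```

```bash
python3 - <<'E'
from h import *
to(.4605,.199,.145,9.8)
E
```

```text
t 4.22 pos [0.4572 0.2026 0.2268] yaw 9.73 tilt z [ 0.001  0.001 -1.   ] spin -0.07 | shift now-axes [-0.0042  0.0025  0.0818] after-spin axes [-0.0042  0.0025  0.0818] w 0.0601 F [-0.2  0.   0.5]
```

carry_out --claw '[0.06,0.06,0.06,0.06,0.06]' --pt "-0.004 0.0025 0.01" --pt "0 0 0.025" --pt "0 0 0.025" --pt "0 0 0.015" --pt "0 0 0.007" --spin '[0,0,0,0,0]'

```text
t: 4.63
ee_pos: [0.4586, 0.198, 0.1414]
orientation: [-2.024, -2.4, 0.005]
force: [0.4, -0.8, -0.6]
gripper_width: 0.0598
gripper_force: 0.0
```

carry_out --claw '[0.04,0.03,0.02,0.015,0.012]' --pt "0 0 0" --pt "0 0 0" --pt "0 0 0" --pt "0 0 0" --pt "0 0 0" --spin '[0,0,0,0,0]' --squeeze 30

```text
t: 5.05
ee_pos: [0.4607, 0.1992, 0.1449]
orientation: [2.025, 2.401, 0.003]
force: [0.0, -0.7, 0.5]
gripper_width: 0.0121
gripper_force: 0.0
```

carry_out --claw '[0.005,0,0,0,0]' --pt "0 0 0" --pt "0 0 0" --pt "0 0 0" --pt "0 0 0" --pt "0 0 0" --spin '[0,0,0,0,0]' --squeeze 40

```text
t: 5.47
ee_pos: [0.4609, 0.1992, 0.1451]
orientation: [2.024, 2.401, 0.003]
force: [-0.9, -0.2, 6.3]
gripper_width: 0.009
gripper_force: 40.4
```

```bash
python3 - <<'E'
from h import *
to(.4605,.199,.29,9.8)
print(env.state()["gripper_force"])
E
```

```text
t 5.47 pos [0.4609 0.1992 0.1451] yaw 9.73 tilt z [ 0.002  0.001 -1.   ] spin -0.07 | shift now-axes [-1.000e-04 -1.000e-04 -1.449e-01] after-spin axes [-1.000e-04 -1.000e-04 -1.449e-01] w 0.0090 F [-0.9 -0.2  6.3]
40.4488742351532
```

carry_out --claw '[0,0,0,0,0]' --pt "0 0 -0.005" --pt "0 0 -0.012" --pt "0 0 -0.018" --pt "0 0 -0.018" --pt "0 0 -0.018" --spin '[0,0,0,0,0]'

```text
t: 5.88
ee_pos: [0.4594, 0.1987, 0.2157]
orientation: [-2.025, -2.401, 0.002]
force: [-0.2, -0.9, -2.4]
gripper_width: 0.0084
gripper_force: 39.5
```

carry_out --claw '[0,0,0,0,0]' --pt "0 0 -0.018" --pt "0 0 -0.018" --pt "0 0 -0.015" --pt "0 0 -0.01" --pt "0 0 -0.005" --spin '[0,0,0,0,0]'

```text
t: 6.3
ee_pos: [0.4603, 0.1991, 0.2824]
orientation: [2.025, 2.401, 0.002]
force: [0.4, 0.7, -1.2]
gripper_width: 0.0084
gripper_force: 39.5
```

carry_out --claw '[0,0,0,0,0]' --pt "0 0 -0.005" --pt "0 0 0" --pt "0 0 0" --pt "0 0 0" --pt "0 0 0" --spin '[4,6,6,6,4.4]'

```text
t: 6.72
ee_pos: [0.4594, 0.1987, 0.2852]
orientation: [-2.525, -1.869, 0.003]
force: [0.3, -0.2, -1.6]
gripper_width: 0.0088
gripper_force: 39.5
```

```bash
python3 - <<'E'
from h import *
# easel frame: origin, yaw -16.7
a=np.radians(-16.7); o=np.array([.5118,-.2178]); ex=np.array([np.cos(a),np.sin(a)])
print("foot x=+.012:",o+.012*ex)
to(*(o+.012*ex),.29,-16.7); s=env.state(); print(s["gripper_width"],s["gripper_force"])
im=env.get_image("side"); cv2.imwrite("pics/side2.png",im["frame"][100:350,150:400])
E
```

```text
foot x=+.012: [ 0.52329387 -0.22124833]
t 6.72 pos [0.4594 0.1987 0.2852] yaw -16.98 tilt z [-0.002 -0.001 -1.   ] spin -0.28 | shift now-axes [-0.3829  0.1837 -0.0046] after-spin axes [-0.3838  0.1818 -0.0046] w 0.0088 F [ 0.3 -0.2 -1.6]
0.008836224183786833 39.53440189361572
```

View pics/side2.png

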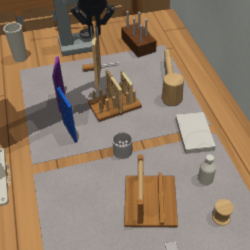

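The crop (crop pixel 97,60) shows the tall board gripped and clear of the rack, with the other two boards still in place. The easel is at crop (150,200).

carry_out --claw '[0,0,0,0,0]' --pt "-0.01 0.005 0" --pt "-0.02 0.01 0" --pt "-0.028 0.0135 0" --pt "-0.03 0.0145 0" --pt "-0.03 0.0145 0" --spin '[0,0,0,0,0]'

```text
t: 7.18
ee_pos: [0.4808, 0.0675, 0.2857]
orientation: [-2.516, -1.881, 0.001]
force: [0.6, 0.1, -1.1]
gripper_width: 0.0085
gripper_force: 39.5
```

carry_out --claw '[0,0,0,0,0]' --pt "-0.03 0.0145 0" --pt "-0.03 0.0145 0" --pt "-0.03 0.0145 0" --pt "-0.03 0.0145 0" --pt "-0.03 0.0145 0" --spin '[0,0,0,0,0]'

```text
t: 7.6
ee_pos: [0.507, -0.0975, 0.2857]
orientation: [-2.517, -1.879, 0.001]
force: [0.9, 0.2, -2.6]
gripper_width: 0.0086
gripper_force: 39.5
```

carry_out --claw '[0,0,0,0,0]' --pt "-0.03 0.0145 0" --pt "-0.03 0.0145 0" --pt "-0.028 0.013 0" --pt "-0.02 0.009 0" --pt "-0.008 0.004 0" --spin '[0,0,0,0,0]'

```text
t: 8.02
ee_pos: [0.5265, -0.2256, 0.2854]
orientation: [2.52, 1.876, -0.002]
force: [0.1, 0.9, -1.0]
gripper_width: 0.0088
gripper_force: 39.5
```

carry_out --claw '[0,0,0,0,0]' --pt "0 0 0" --pt "0 0 0" --pt "0 0 0" --pt "0 0 0" --pt "0 0 0" --spin '[0,0,0,0,0]'

```text
t: 8.43
ee_pos: [0.527, -0.2209, 0.2862]
orientation: [-2.518, -1.878, -0.0]
force: [0.4, -0.4, -1.7]
gripper_width: 0.0086
gripper_force: 39.5
```

```bash
python3 - <<'E'
from h import *
to(.5233,-.2212,.16,-16.7); s=env.state(); print(s["gripper_width"],s["gripper_force"])
a=np.radians(-16.7); o=np.array([.5118,-.2178])
for c in ["top","side"]:
    im=env.get_image(c); cv2.imwrite(f"pics/{c}3.png",im["frame"])
    P=cloud(im)
    for d in env.trace(c,"tall_board")[:3]:
        p=P[d["mask"]]; p=p[~np.isnan(p[:,0])]; d2=p[:,:2]-o
        q=np.c_[d2@[np.cos(a),np.sin(a)],d2@[-np.sin(a),np.cos(a)],p[:,2]]
        q=q[(np.abs(q[:,0])<.06)&(np.abs(q[:,1])<.09)&(q[:,2]>.12)]
        if len(q)>20:
            print(c,d["conf"],"easel frame pct",np.percentile(q,[2,25,50,75,98],axis=0).round(4).tolist())
            for lo in (.15,.18,.21,.24): 
                k=q[(q[:,2]>lo)&(q[:,2]<lo+.03)]
                if len(k): print(lo,len(k),np.percentile(k[:,0],[5,50,95]).round(4),np.percentile(k[:,1],[2,98]).round(4))
E
```

```text
t 8.43 pos [ 0.527  -0.2209  0.2862] yaw -16.57 tilt z [ 0.  0. -1.] spin 0.13 | shift now-axes [-0.0014 -0.0034  0.1262] after-spin axes [-0.0014 -0.0034  0.1262] w 0.0086 F [ 0.4 -0.4 -1.7]
0.008618167782004362 39.52174723148346
top 0.84 easel frame pct [[0.0077, -0.0529, 0.1673], [0.0085, 0.0219, 0.2211], [0.009, 0.034, 0.2706], [0.0097, 0.0453, 0.3135], [0.0176, 0.0539, 0.3314]]
0.15 34 [0.0077 0.0082 0.0113] [0.0101 0.0537]
0.18 62 [0.0077 0.0085 0.0129] [0.0061 0.0537]
0.21 61 [0.008  0.0085 0.013 ] [0.0111 0.0536]
0.24 73 [0.0083 0.0089 0.0108] [-0.0534  0.0538]
side 0.93 easel frame pct [[0.0088, -0.0558, 0.1743], [0.0096, -0.0543, 0.2245], [0.0129, -0.0465, 0.2785], [0.0161, -0.0131, 0.3288], [0.0192, 0.0421, 0.3321]]
0.15 20 [0.0085 0.0088 0.0161] [-0.0556 -0.0275]
0.18 51 [0.0088 0.0101 0.0177] [-0.0555  0.0197]
0.21 51 [0.0089 0.0095 0.0185] [-0.0554  0.0436]
0.24 57 [0.0093 0.0105 0.0179] [-0.0566  0.0145]
```

carry_out --claw '[0,0,0,0,0]' --pt "-0.001 -0.002 0.01" --pt "0 0 0.02" --pt "0 0 0.025" --pt "0 0 0.025" --pt "0 0 0.02" --spin '[0,0,0,0,0]'

```text
t: 9.05
ee_pos: [0.5237, -0.222, 0.1837]
orientation: [-2.519, -1.875, 0.001]
force: [0.7, 0.7, -1.5]
gripper_width: 0.0085
gripper_force: 39.5
```

carry_out --claw '[0,0,0,0,0]' --pt "0 0 0.013" --pt "0 0 0.01" --pt "0 0 0.006" --pt "0 0 0.004" --pt "0 0 0" --spin '[0,0,0,0,0]'

```text
t: 9.47
ee_pos: [0.5247, -0.2224, 0.1526]
orientation: [-2.52, -1.876, 0.0]
force: [0.2, -0.6, -1.6]
gripper_width: 0.0084
gripper_force: 39.5
```

carry_out --claw '[0,0,0,0,0]' --pt "0 0 0" --pt "0 0 0" --pt "0 0 0.002" --pt "0 0 0.002" --pt "0 0 0" --spin '[0,0,0,0,0]'

```text
t: 9.88
ee_pos: [0.5247, -0.2224, 0.149]
orientation: [2.52, 1.876, 0.0]
force: [0.6, 0.5, -1.3]
gripper_width: 0.0086
gripper_force: 39.5
```

carry_out --claw '[0,0,0,0,0]' --pt "0 0 0.001" --pt "0 0 0.001" --pt "0 0 0.001" --pt "0 0 0" --pt "0 0 0" --spin '[0,0,0,0,0]'

```text
t: 10.3
ee_pos: [0.5248, -0.2224, 0.146]
orientation: [-2.52, -1.876, 0.0]
force: [0.3, 0.2, -2.2]
gripper_width: 0.0085
gripper_force: 39.5
```

```bash
python3 - <<'E'
from h import *
to(.5233,-.2212,.143,-16.7); s=env.state(); print(s["gripper_width"],s["gripper_force"],s["torque"])
a=np.radians(-16.7); o=np.array([.5118,-.2178])
for c in ["top","side"]:
    im=env.get_image(c); cv2.imwrite(f"pics/{c}4.png",im["frame"][150:360,200:480])
    P=cloud(im)
    for d in env.trace(c,"tall_board")[:3]:
        p=P[d["mask"]]; p=p[~np.isnan(p[:,0])]; d2=p[:,:2]-o
        q=np.c_[d2@[np.cos(a),np.sin(a)],d2@[-np.sin(a),np.cos(a)],p[:,2]]
        q=q[(np.abs(q[:,0])<.06)&(np.abs(q[:,1])<.09)]
        if len(q)>20:
            print(c,d["conf"],"easel frame pct",np.percentile(q,[2,25,50,75,98],axis=0).round(4).tolist())
E
```

```text
t 10.30 pos [ 0.5248 -0.2224  0.146 ] yaw -16.68 tilt z [-0.  0. -1.] spin 0.02 | shift now-axes [ 0.0007 -0.0018  0.003 ] after-spin axes [ 0.0007 -0.0018  0.003 ] w 0.0085 F [ 0.3  0.2 -2.2]
0.00845108332812258 39.516833424568176 [-0.00047797  0.01281764  0.00502753]
top 0.51 easel frame pct [[-0.0192, 0.0103, 0.0151], [0.0069, 0.0275, 0.0563], [0.0074, 0.0375, 0.1153], [0.0105, 0.0472, 0.1713], [0.053, 0.0587, 0.3259]]
side 0.65 easel frame pct [[0.007, -0.0578, 0.0486], [0.008, -0.0557, 0.102], [0.0111, -0.042, 0.1562], [0.0138, -0.0098, 0.1898], [0.0173, 0.0368, 0.193]]
```

Foot about 3 mm above the base; creep down.

carry_out --claw '[0,0,0,0,0]' --pt "0 0 0.001" --pt "0 0 0.001" --pt "0 0 0" --pt "0 0 0" --pt "0 0 0" --spin '[0,0,0,0,0]'

```text
t: 10.92
ee_pos: [0.5248, -0.2224, 0.144]
orientation: [-2.52, -1.876, 0.0]
force: [0.0, -0.9, -1.3]
gripper_width: 0.0086
gripper_force: 39.5
```

carry_out --claw '[0,0,0,0,0]' --pt "0 0 0.001" --pt "0 0 0" --pt "0 0 0" --pt "0 0 0" --pt "0 0 0" --spin '[0,0,0,0,0]'

```text
t: 11.33
ee_pos: [0.5249, -0.2225, 0.1431]
orientation: [2.52, 1.876, 0.0]
force: [0.1, -0.6, 0.2]
gripper_width: 0.0088
gripper_force: 39.7
```

carry_out --claw '[0,0,0,0,0]' --pt "0 0 0.001" --pt "0 0 0" --pt "0 0 0" --pt "0 0 0" --pt "0 0 0" --spin '[0,0,0,0,0]'

```text
t: 11.75
ee_pos: [0.5257, -0.2228, 0.1431]
orientation: [2.519, 1.875, 0.002]
force: [-0.1, 0.8, 4.8]
gripper_width: 0.0085
gripper_force: 40.4
```

Contact felt. Open a little, then nudge the top back towards the bar.

carry_out --claw '[0.012,0.016,0.02,0.025,0.03]' --pt "0 0 0" --pt "0 0 0" --pt "0 0 0" --pt "0 0 0" --pt "0 0 0" --spin '[0,0,0,0,0]'

```text
t: 12.17
ee_pos: [0.5247, -0.2224, 0.1418]
orientation: [-2.52, -1.876, 0.0]
force: [-0.3, -0.2, -0.5]
gripper_width: 0.0304
gripper_force: 0.0
```

carry_out --claw '[0.03,0.03,0.03,0.03,0.03]' --pt "0 -0.003 0" --pt "0 -0.004 0" --pt "0 -0.004 0" --pt "0 -0.004 0" --pt "0 -0.004 0" --spin '[0,0,0,0,0]'

```text
t: 12.58
ee_pos: [0.506, -0.2168, 0.142]
orientation: [-2.52, -1.876, 0.0]
force: [-1.2, 0.2, -0.8]
gripper_width: 0.0296
gripper_force: 0.0
```

carry_out --claw '[0.03,0.03,0.03,0.03,0.03]' --pt "0 -0.003 0" --pt "0 -0.003 0" --pt "0 -0.003 0" --pt "0 -0.002 0" --pt "0 0 0" --spin '[0,0,0,0,0]'

```text
t: 13.0
ee_pos: [0.4956, -0.2136, 0.142]
orientation: [-2.52, -1.876, 0.0]
force: [-0.5, -0.3, -0.5]
gripper_width: 0.0299
gripper_force: 0.1
```

```bash
cat > m.py <<'E'
from h import *
import sys
to(.5233,-.2212,.143,-16.7)
a=np.radians(-16.7); o=np.array([.5118,-.2178])
for c in ["top","side"]:
    im=env.get_image(c); cv2.imwrite(f"pics/{c}{sys.argv[1]}.png",cv2.resize(im["frame"][200:350,240:440],None,fx=3,fy=3,interpolation=2) if c=="side" else im["frame"])
    P=cloud(im)
    for d in env.trace(c,"tall_board")[:3]:
        p=P[d["mask"]]; p=p[~np.isnan(p[:,0])]; d2=p[:,:2]-o
        q=np.c_[d2@[np.cos(a),np.sin(a)],d2@[-np.sin(a),np.cos(a)],p[:,2]]
        q=q[(np.abs(q[:,0])<.07)&(np.abs(q[:,1])<.06)]
        if len(q)>20:
            print(c,d["conf"],"easel frame pct",np.percentile(q,[2,50,98],axis=0).round(4).tolist())
            for lo in np.arange(.02,.2,.02):
                k=q[(q[:,2]>lo)&(q[:,2]<lo+.02)]
                if len(k)>4: print(" %.2f"%lo,len(k),np.percentile(k[:,0],[5,50,95]).round(4))
E
python3 m.py 5
```

```text
t 13.00 pos [ 0.4956 -0.2136  0.142 ] yaw -16.68 tilt z [-0.  0. -1.] spin 0.02 | shift now-axes [ 0.0007  0.0287 -0.001 ] after-spin axes [ 0.0007  0.0287 -0.001 ] w 0.0299 F [-0.5 -0.3 -0.5]
side 0.67 easel frame pct [[-0.03, -0.0573, 0.0313], [-0.011, -0.0175, 0.1329], [0.0122, 0.0482, 0.1869]]
 0.02 22 [0.007  0.0127 0.0144]
 0.04 51 [0.0038 0.0087 0.0114]
 0.06 56 [-0.0002  0.0043  0.007 ]
 0.08 66 [-0.0073 -0.0012  0.0017]
 0.10 54 [-0.0119 -0.0052 -0.0025]
 0.12 74 [-0.0166 -0.0105 -0.0075]
 0.14 59 [-0.022  -0.0141 -0.0114]
 0.16 76 [-0.0254 -0.0193 -0.0165]
 0.18 125 [-0.0301 -0.0249 -0.0221]
```

View pics/side5.png

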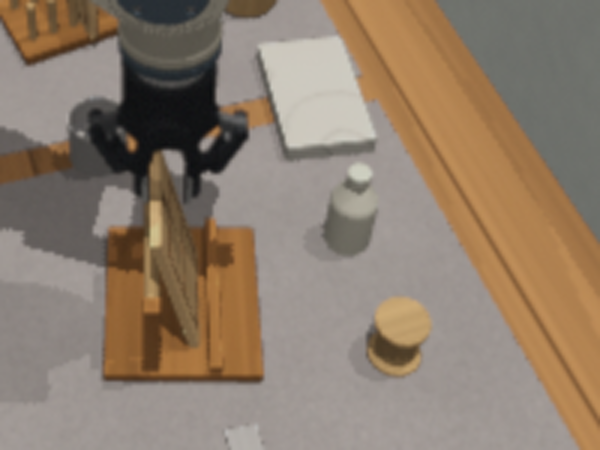

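The board stands on the base with its foot at crop (195,340), between lip and posts. It leans about 0.22 rad on the rear finger, its top at crop (160,160). Next I ease it onto the bar.

carry_out --claw '[0.03,0.032,0.034,0.036,0.038]' --pt "0 -0.002 0" --pt "0 -0.002 0" --pt "0 -0.002 0" --pt "0 -0.002 0" --pt "0 -0.002 0" --spin '[0,0,0,0,0]'

```text
t: 13.62
ee_pos: [0.4862, -0.2109, 0.142]
orientation: [-2.52, -1.876, 0.0]
force: [1.4, -0.3, 0.6]
gripper_width: 0.0379
gripper_force: 0.0
```

carry_out --claw '[0.042,0.046,0.05,0.055,0.06]' --pt "0 -0.002 0" --pt "0 -0.002 0" --pt "0 -0.001 0" --pt "0 0 0" --pt "0 0 0" --spin '[0,0,0,0,0]'

```text
t: 14.03
ee_pos: [0.4817, -0.2095, 0.1421]
orientation: [2.52, 1.876, 0.0]
force: [0.0, 0.4, -0.2]
gripper_width: 0.06
gripper_force: 0.0
```

```bash
python3 m.py 6
```

```text
t 14.03 pos [ 0.4817 -0.2095  0.1421] yaw -16.68 tilt z [ 0. -0. -1.] spin 0.02 | shift now-axes [ 0.0008  0.0432 -0.0009] after-spin axes [ 0.0008  0.0432 -0.0009] w 0.0600 F [ 0.   0.4 -0.2]
top 0.67 easel frame pct [[-0.0447, 0.0107, 0.024], [-0.0171, 0.0362, 0.1166], [0.015, 0.0515, 0.1819]]
 0.02 20 [0.0068 0.0118 0.0151]
 0.04 24 [0.0001 0.006  0.0093]
 0.06 21 [-0.0037 -0.0007  0.0027]
 0.08 24 [-0.0104 -0.0073 -0.0036]
 0.10 23 [-0.0366 -0.0137 -0.0113]
 0.12 24 [-0.0267 -0.0206 -0.0171]
 0.14 17 [-0.0307 -0.0268 -0.0241]
 0.16 48 [-0.045  -0.0386 -0.0305]
 0.18 20 [-0.0447 -0.04   -0.0364]
side 0.86 easel frame pct [[-0.0437, -0.057, 0.0176], [-0.0162, -0.0147, 0.1172], [0.0164, 0.049, 0.182]]
 0.02 73 [0.0042 0.0128 0.016 ]
 0.04 78 [0.001  0.0067 0.0099]
 0.06 80 [-0.0075 -0.0008  0.0026]
 0.08 83 [-0.0133 -0.0071 -0.0038]
 0.10 89 [-0.019  -0.0133 -0.01  ]
 0.12 93 [-0.0271 -0.0192 -0.0162]
 0.14 85 [-0.0324 -0.0272 -0.0245]
 0.16 150 [-0.0452 -0.0351 -0.0299]
 0.18 73 [-0.0434 -0.0402 -0.0355]
```

View pics/side6.png

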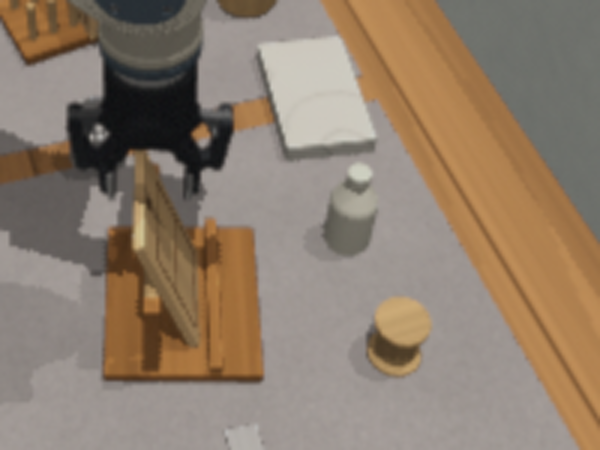

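The board now leans about 0.32 rad against the crossbar at crop (150,270). Both fingers are clear, at crop (110,180) and (190,180). I raise the tool straight up.

carry_out --claw '[0.06,0.06,0.06,0.06,0.06]' --pt "0 0 -0.004" --pt "0 0 -0.008" --pt "0 0 -0.012" --pt "0 0 -0.015" --pt "0 0 -0.02" --spin '[0,0,0,0,0]'

```text
t: 14.65
ee_pos: [0.4811, -0.2092, 0.2014]
orientation: [-2.519, -1.875, 0.001]
force: [-0.1, 1.0, 0.1]
gripper_width: 0.06
gripper_force: 0.0
```

carry_out --claw '[0.06,0.06,0.06,0.06,0.06]' --pt "0 0 -0.02" --pt "0 0 -0.02" --pt "0 0 -0.01" --pt "0 0 0" --pt "0 0 0" --spin '[0,0,0,0,0]'

```text
t: 15.07
ee_pos: [0.4818, -0.2096, 0.2513]
orientation: [2.519, 1.875, 0.001]
force: [-0.5, 0.1, -1.3]
gripper_width: 0.06
gripper_force: 0.0
```

```bash
python3 m.py 7
```

```text
t 15.07 pos [ 0.4818 -0.2096  0.2513] yaw -16.68 tilt z [ 0.001 -0.    -1.   ] spin 0.02 | shift now-axes [0.0008 0.043  0.1084] after-spin axes [0.0008 0.043  0.1084] w 0.0600 F [-0.5  0.1 -1.3]
top 0.74 easel frame pct [[-0.0451, -0.011, 0.0183], [-0.0183, 0.0269, 0.1191], [0.0155, 0.0516, 0.1816]]
 0.02 34 [0.0011 0.0118 0.0152]
 0.04 31 [0.0018 0.0063 0.0088]
 0.06 37 [-0.0036 -0.0007  0.0025]
 0.08 33 [-0.0124 -0.0073 -0.0044]
 0.10 45 [-0.0368 -0.0144 -0.0107]
 0.12 34 [-0.0253 -0.0207 -0.0174]
 0.14 35 [-0.0299 -0.0266 -0.0238]
 0.16 92 [-0.0454 -0.0398 -0.0313]
 0.18 25 [-0.0449 -0.0392 -0.0367]
side 0.61 easel frame pct [[-0.0436, -0.0575, 0.0266], [-0.0164, -0.0139, 0.1214], [0.0145, 0.0493, 0.1823]]
 0.02 63 [0.0072 0.0126 0.0153]
 0.04 81 [0.0011 0.0057 0.01  ]
 0.06 76 [-0.0057 -0.0009  0.0025]
 0.08 75 [-0.0115 -0.007  -0.0039]
 0.10 84 [-0.019  -0.0132 -0.0101]
 0.12 97 [-0.0245 -0.0191 -0.0161]
 0.14 90 [-0.0324 -0.0272 -0.0245]
 0.16 135 [-0.0453 -0.035  -0.0299]
 0.18 85 [-0.0435 -0.0402 -0.0355]
```

View pics/side7.png

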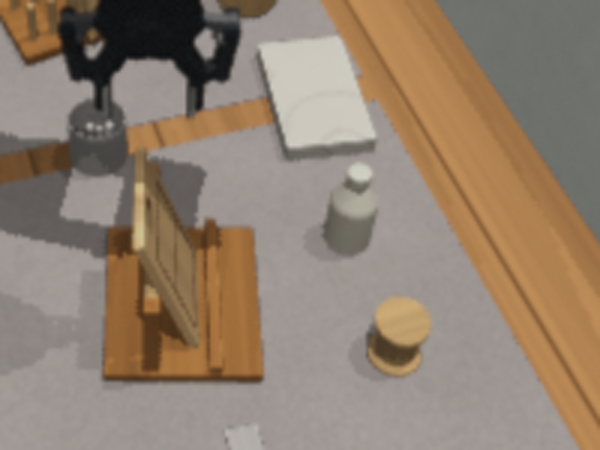

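The board leans on the crossbar by itself, its top at crop (142,160) and its foot at (195,340). The gripper is clear above it, and the measured slope has not changed since the fingers were opened.

```bash
python3 -c "
from cell import env
print(env.finish_job())"
```

```text
the job is handed in; nothing more can be done
None
```

I stood the tall board on the easel, leaning about 0.32 rad against the crossbar with the gripper clear of it, and handed the job in at about 15 s; the hand-in returned no verdict.

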